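# Fit the charging plate and hold the cradle's sprung jaw open at the mark

### The arm

A 7-joint arm with a two-finger parallel gripper is mounted at the origin on the work surface. World frame = base frame: x ahead of the robot, y to its left, z up, the work surface at z = 0. Lengths are in m, angles in rad, forces in N, time in s.
With the tool pointing down it reaches from about 0.35 to 0.9 m from the base axis. Payload 19.9 kg.
Tool frame: the origin (TCP) lies on the mounting face of the last link; the fingertips stand 173 mm ahead of it and the grasp point (between the pads) lies 155 mm ahead of it; z points along the fingers, y is the direction in which the jaws open and shut (so a half turn about z gives the same grasp; the last joint's range is limited). The gripper opens to 85 mm and grips with 20 to 120 N. Pads are 22 mm wide; open, the fingers measure 114 mm over their backs; the gripper's body (76 mm by 85 mm) begins 54 mm behind the grasp point. The pads swing forward as they close: fully open they stand 13 mm farther back than shut.
Start: joints at [1.069, 0.417, -0.01, 1.614, 0.005, 1.111, -0.053], TCP at [0.278, -0.56, 0.405] pointing down, gripper open.
Joint ranges: [-2.81, 2.81], [-0.39, 2.02], [-1.27, 1.25], [0.06, 2.57], [-1.19, 4.33], [0.19, 2], [-2.82, 2.82]. Speed limits (rad/s): [1.89, 1.89, 2.39, 2.39, 3.01, 3.01, 3.01].

### API

Orientations are given as a unit quaternion [x, y, z, w].
In Python, from cell import manip gives the robot as it stands.
- The arm moves only by the tool play_rows, never from a script. Its argument "increments" is a list of rows, each an object with "offset": the shift along the world's x, y, z in mm, a list of three; "turn": the turn, a rotation vector about the world's x, y, z in degrees, a list of three; "jaw": the closure, from 0 (fully open) to 1 (shut). In form: [{"offset": [tx, ty, tz], "turn": [ax, ay, az], "jaw": jaw}, ...]. A call has exactly 10 rows; each row shifts and turns the pose as measured when the row begins; what a row does not reach is not made up. A row lasts 1/10 s, in which the tool goes at most 50 mm and 8.59 degrees, less where a joint would pass 70% of its speed; a pose out of reach is approached as far as the arm can. A call is refused whole if a number of a shift passes 50 or a number of a turn 8.59, either way. A call with a gripper value outside its range is refused whole. The fingers move at their own pace and stop on an object; "force" is the grip in N (left out, the last holds). Time passes only in rows, so rows that do not move let the fingers close, or fill a call up. It gives the time, the measured TCP pose, the force and the opening at its end, in the units of the state.
- manip.read_state(): the state, without advancing time (a new reading comes with each control period).
- manip.get_image(name): name is "scene" or "top" or "wrist"; returns the picture (384x512x3 uint8, blue, green, red); there is no depth.
- manip.camera_params(name): a dict with "fx", "fy", "cx", "cy" (pixels), "dist_coeffs" ([k1, k2, p1, p2, k3] as OpenCV has them; the pictures are not rectified), "pose" (4x4, takes a point from camera to world coordinates). Camera axes: x right, y down, z forward; pixel columns grow to the right and rows downward; lengths in m; the calibration is good to about 2 mm. A picture is of the moment at which its call begins: read the wrist's pose just before it. camera_params takes no time and is no camera call; for the wrist camera it gives the pose at the moment of the call.
- manip.sign_off(): hands the job in, once; it reports no verdict.
The state is a dict: "t": time; "joint_positions": joint angles; "qvel": joint speeds; "joint_torque": joint torques, N m; "eef_pos": TCP position; "orientation": TCP orientation; "force": force on the tool from outside, world axes, zero at the start; "moment": the same for the moment, N m; "grip_width": opening from 0.0 (shut) to 1.0 (fully open).
Only numpy, scipy, OpenCV 4.12 (cv2) and the standard library are available. Lean on these libraries where they do the work, as an engineer would, in place of code of your own. Each camera call takes 0.05 s, during which the arm holds its last target. There are 200 camera calls.

### The job

Get the tablet cradle on the charging shelf ready: lower the grey charging plate gently over the cradle's two pins until it lies flush on the base, and let go of it. Then pull the spring-loaded jaw out by its tab until its pointer lines up with the ridge of the marker clip, and finish while still holding it there with the gripper so that a tablet can be slipped in; it springs back if released. Leave the power bank and the key tray where they are.

Things in the scene. Friction and masses are not known exactly. Their poses are not given: they have to be found in the camera images.
- dock: White tablet cradle, fixed. Base 235 (x, -125 to 110) x 150 (y) x 20 high; origin on the shelf; its -x end faces roughly to the robot; x is the slide direction. Back lip across x = 98 to 108, 120 wide, top 55 above the shelf. Two steel pins, diameter 10, stand 14 above the base top (last 4 tapered to 6) at (x, y) = (12, -45) and (78, 45).
- dock_seat (a point): Point on the cradle's base top (20 above the shelf), midway between the two pins, 45 in +x from the cradle's origin: where the centre of the plate's underside comes to lie, with the axes of the cradle.
- plate: Grey charging plate, loose, about 0.28 kg, flat on the shelf: 90 (x) x 120 (y) x 8, on its middle a solid square pad 44 x 44 along x and y, 22 high (top 30 above the underside): grip it there. Two through holes, diameter 13, at (x, y) = (-33, -45) and (33, 45). Origin: centre of the underside. It fits with its axes along the cradle's or half a turn round.
- jaw: White jaw in front of the plate's place: upright panel 12 (x) x 70 (y), 38 high, with a pull tab 12 (x) x 30 (y) on its middle up to 72 above the base top. A dark pointer, 5 wide (x), 8 high, sticks out at its foot from y = 35 to 56. Origin: bottom centre of the panel, on the base top (20 above the shelf), axes as the cradle; pointer and tab are centred on its x = 0.
- jaw_tab (a point): Centre of the top edge of the pull tab, 72 above the jaw's origin. The jaw slides only along the cradle's x: at rest at cradle x = -14, up to 80 from there towards -x. A spring pulls it back: about 4 N at rest, 8 N at 50 out.
- mark: Aluminium marker clip 22 (x) x 14 (y) x 4 with a dark ridge 5 wide (x), 8 high across its middle, fixed on the base top at cradle y = 64 beside the pointer's path, 35 to 65 out from the jaw's rest. Origin: under the ridge's middle, on the base top; axes as the cradle. The jaw is at the mark when its origin has the same cradle x as this.
- powerbank: Bystander: green power bank 100 x 55 x 22, flat on the shelf; origin at the centre of its underside.
- keytray: Bystander: open steel tray 130 x 110 x 22 with keys; origin at the centre of its underside.

How it is judged:
By the outcome, as a careful person would: the job done as asked, in the order asked, and still so for the second after the job is handed in, while the arm keeps its last pose, push and grip.
It also fails if it takes over 54 s, if anything falls off the work surface, if the arm or the gripper's body presses on something with over 40 N, if the wrist force passes 120 N, or if a joint passes its speed limit or range.

## Working session

There is one attempt and no reset: what is moved stays moved. The work goes in short steps, Python scripts to look and compute and a tool call to move; the robot and the scene stay as the last step left them, time stands still between calls to the robot, and variables do not carry over. Pictures are saved under pics/ and viewed, about 8 in all and at most 12, crops included, and the job is handed in when it is done.

Besides the shell and the picture viewer there is one more tool, called after "Request:" as name(argument=value, ...), one argument or row to a line, values as JSON. play_rows: Moves the arm, as the interface text tells. Its arguments: {"type":"object","properties":{"increments":{"type":"array"},"force":{"type":"number"}},"required":["increments"]}

```bash
mkdir -p pics; ls; python3 - <<'E'
from cell import manip
import cv2,numpy as np
a=manip.get_image("top");b=manip.get_image("scene")
cv2.imwrite("pics/top1.png",cv2.resize(a,(800,600),interpolation=cv2.INTER_CUBIC));cv2.imwrite("pics/scene1.png",b)
for n in("top","scene","wrist"):
  p=manip.camera_params(n);print(n,p["fx"],p["cx"],p["cy"],p["dist_coeffs"],np.round(p["pose"],3).tolist())
s=manip.read_state();print(s)
E
```

```text
pics
top 439.34811155864685 247.75111117161032 192.60844658512204 [-0.06669207  0.          0.          0.          0.        ] [[-0.001, -0.995, 0.102, 0.397], [-1.0, 0.004, 0.024, -0.05], [-0.025, -0.102, -0.995, 1.27], [0.0, 0.0, 0.0, 1.0]]
scene 431.4859611489182 254.74932568359 197.9612575513211 [-0.04695941  0.          0.          0.          0.        ] [[0.575, 0.655, -0.489, 1.071], [0.818, -0.469, 0.333, -0.429], [-0.011, -0.592, -0.806, 1.021], [0.0, 0.0, 0.0, 1.0]]
wrist 345.5942490162595 251.47900161416618 193.113493903909 [0.01289812 0.         0.         0.         0.        ] [[0.445, -0.864, -0.236, 0.338], [-0.895, -0.43, -0.116, -0.529], [-0.001, 0.263, -0.965, 0.373], [0.0, 0.0, 0.0, 1.0]]
{'t': 0.1, 'joint_positions': array([ 1.06851092,  0.41789148, -0.01035104,  1.61406592,  0.00472726,
        1.11070686, -0.05299336]), 'qvel': array([ 0.00076651,  0.00030682,  0.00083273, -0.00225932,  0.00040423,
       -0.00145744,  0.00022602]), 'joint_torque': array([ 3.87936438e-03, -8.65816283e+01,  6.81612901e-01, -4.35635304e+01,
        1.93907227e-02,  4.87970479e-03, -1.20412451e-04]), 'eef_pos': array([ 0.2778841 , -0.5597042 ,  0.40415695]), 'orientation': array([ 9.73568612e-01,  2.28394141e-01, -1.62158441e-04, -4.98204888e-04]), 'force': array([1.16132222, 0.54192986, 0.09302425]), 'moment': array([ 0.00278785, -0.02613087, -0.0198063 ]), 'grip_width': 0.9945801782790377}
```

View pics/top1.png

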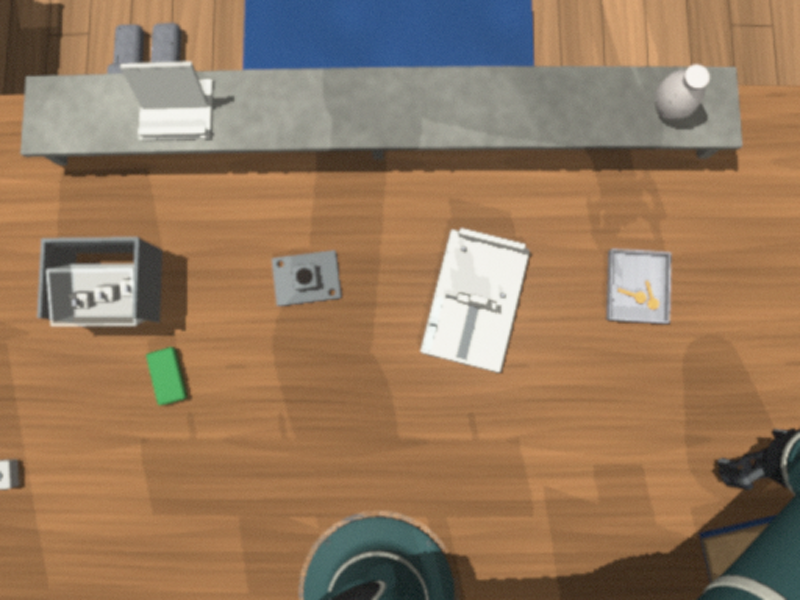

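View pics/scene1.png

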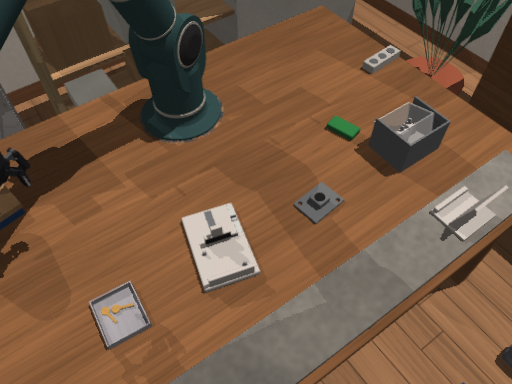

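```bash
cat > h.py <<'E'
from cell import manip
import cv2,numpy as np
from scipy.spatial.transform import Rotation as R
def ray(n,uv,p=None):
    p=p or manip.camera_params(n)
    K=np.array([[p["fx"],0,p["cx"]],[0,p["fy"],p["cy"]],[0,0,1]])
    q=cv2.undistortPoints(np.array(uv,float).reshape(-1,1,2),K,np.array(p["dist_coeffs"])).reshape(-1,2)
    T=np.array(p["pose"]);return T[:3,3],np.c_[q,np.ones(len(q))]@T[:3,:3].T
def onz(n,uv,z,p=None):
    o,d=ray(n,uv,p);return o+d*((z-o[2])/d[:,2])[:,None]
def proj(n,X,p=None):
    p=p or manip.camera_params(n);T=np.linalg.inv(np.array(p["pose"]))
    K=np.array([[p["fx"],0,p["cx"]],[0,p["fy"],p["cy"]],[0,0,1]])
    return cv2.projectPoints(np.array(X,float).reshape(-1,1,3),cv2.Rodrigues(T[:3,:3])[0],T[:3,3],K,np.array(p["dist_coeffs"]))[0].reshape(-1,2)
def fit(loc,w):
    "2D rigid: yaw,t,rms(mm)"
    loc=np.array(loc,float);w=np.array(w)[:,:2];a=loc-loc.mean(0);b=w-w.mean(0)
    th=np.arctan2((a[:,0]*b[:,1]-a[:,1]*b[:,0]).sum(),(a*b).sum())
    M=np.array([[np.cos(th),-np.sin(th)],[np.sin(th),np.cos(th)]]);t=w.mean(0)-M@loc.mean(0)
    return th,t,np.sqrt(((loc@M.T+t-w)**2).sum(1).mean())*1e3
def tool():
    s=manip.read_state();r=R.from_quat(s["orientation"]).as_matrix();return s,r
E
python3 - <<'E'
from h import *
k=.64
d=onz("top",np.array([[453,231],[527,246],[499,371],[422,352]])*k,.02)
print("dock",fit(np.array([[110,75],[110,-75],[-125,-75],[-125,75]])/1e3,d))
p=onz("top",np.array([[272,257],[335,251],[341,298],[279,305]])*k,.008)
print("plate",fit(np.array([[45,60],[45,-60],[-45,-60],[-45,60]])/1e3,p))
s,r=tool();print(np.round(r,3))
T=np.array(manip.camera_params("wrist")["pose"]);print(np.round(r.T@T[:3,:3],3),r.T@(T[:3,3]-s["eef_pos"]))
E
```

```text
dock (np.float64(-0.24181539987313977), array([ 0.53411206, -0.18249585]), np.float64(4.996030405137133))
plate (np.float64(0.1164601239809283), array([0.57001438, 0.13082166]), np.float64(2.303093427414226))
[[ 0.896  0.445 -0.001]
 [ 0.445 -0.896  0.001]
 [-0.    -0.001 -1.   ]]
[[ 0.001 -0.965 -0.263]
 [ 1.     0.001  0.   ]
 [-0.    -0.263  0.965]] [ 0.06730938 -0.00079359  0.03078689]
```

Request:
play_rows(
  increments=[
    {"offset":[29,38,0],"turn":[0,0,-3.5],"jaw":0},
    {"offset":[29,38,0],"turn":[0,0,-3.5],"jaw":0},
    {"offset":[29,38,0],"turn":[0,0,-3.5],"jaw":0},
    {"offset":[29,38,0],"turn":[0,0,-3.5],"jaw":0},
    {"offset":[29,38,0],"turn":[0,0,-3.5],"jaw":0},
    {"offset":[29,38,0],"turn":[0,0,-3.5],"jaw":0},
    {"offset":[29,38,0],"turn":[0,0,-3.5],"jaw":0},
    {"offset":[29,38,0],"turn":[0,0,-3.5],"jaw":0},
    {"offset":[29,38,0],"turn":[0,0,-3.5],"jaw":0},
    {"offset":[29,38,0],"turn":[0,0,-3.5],"jaw":0},
  ],
)

```text
t: 1.1
eef_pos: [0.5698, -0.1686, 0.4016]
orientation: [0.996, -0.093, -0.002, -0.002]
force: [1.2, -1.0, 0.3]
grip_width: 0.996
```

```bash
python3 - <<'E'
from h import *
s,r=tool();print(s["t"],s["eef_pos"],np.round(r,2).tolist(),np.abs(s["qvel"]).max())
print(np.array(manip.camera_params("wrist")["pose"]).tolist())
p=manip.camera_params("wrist");a=manip.get_image("wrist")
import pickle;pickle.dump(p,open("w1.pkl","wb"));cv2.imwrite("pics/w1raw.png",a)
cv2.imwrite("pics/w1.png",cv2.resize(a,(800,600),interpolation=cv2.INTER_CUBIC))
E
```

```text
1.1 [ 0.56979671 -0.16863541  0.40157021] [[0.98, -0.19, -0.0], [-0.19, -0.98, 0.0], [-0.01, -0.0, -1.0]] 1.4565973000853174
[[-0.1843916041403632, -0.947217926995112, -0.2622554767809889, 0.6354096922226069], [-0.9828485425472864, 0.17691488631728722, 0.05205636764137584, -0.1797802257466149], [-0.0029118267833648658, 0.2673561702643529, -0.9635933787061635, 0.37050664562043445], [0.0, 0.0, 0.0, 1.0]]
```

View pics/w1.png

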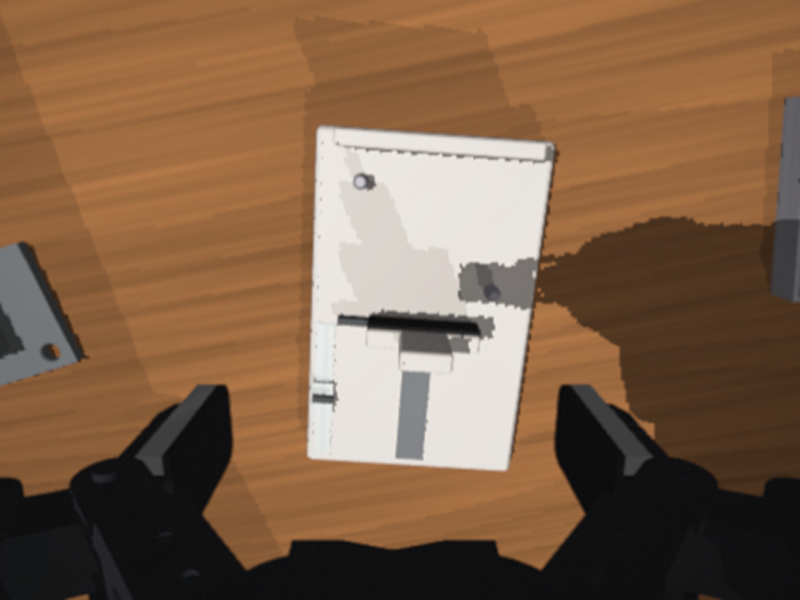

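```bash
python3 - <<'E'
import cv2,numpy as np
a=cv2.imread("pics/w1raw.png")
c=a[70:315,190:365];cv2.imwrite("pics/w1c.png",cv2.resize(c[:, :],None,fx=2.4,fy=2.4,interpolation=cv2.INTER_CUBIC))
def cr(u,v,w=22): return cv2.resize(a[v-w:v+w,u-w:u+w],(264,264),interpolation=cv2.INTER_CUBIC)
# tiles 6x: tl pin, br pin, mark, corners
T=[cr(232,116),cr(313,187),cr(207,252),cr(218,208),cr(206,290),cr(325,299)]
cv2.imwrite("pics/w1t.png",np.vstack([np.hstack(T[:3]),np.hstack(T[3:])]))
E
```

```text
(no output)
```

View pics/w1t.png

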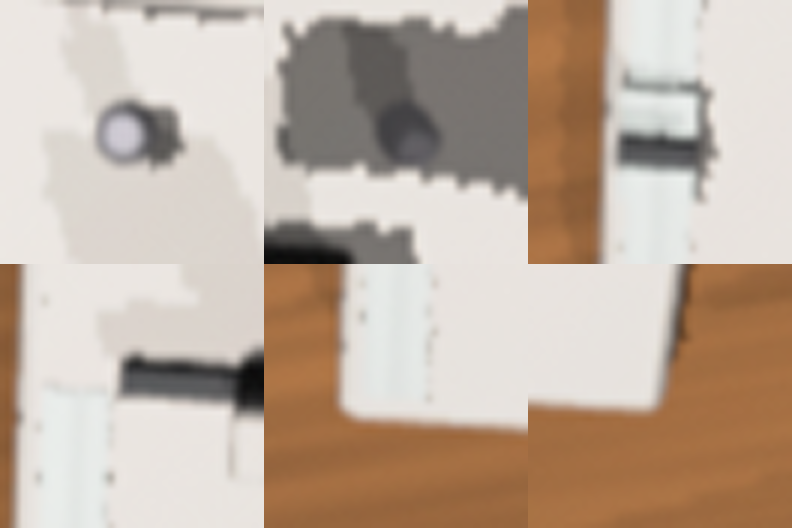

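```bash
python3 - <<'E'
from h import *
import pickle
p=pickle.load(open("w1.pkl","rb"))
pins=onz("wrist",[[230.0,116.0],[316.1,189.0]],.034,p);cor=onz("wrist",[[196.6,292.6],[325,300.9]],.02,p)
mk=onz("wrist",[[206.5,254.6]],.028,p);pt=onz("wrist",[[225,205.2]],.028,p)
L=np.array([[78,45],[12,-45],[-125,75],[-125,-75]])/1e3
for n in(2,4):
  th,t,e=fit(L[:n],np.r_[pins,cor][:n]);M=np.array([[np.cos(th),-np.sin(th)],[np.sin(th),np.cos(th)]])
  f=lambda w:(w[:,:2]-t)@M*1e3
  print(np.degrees(th),t,e,"seat",M@[.045,0]+t,f(pins),f(cor),"mark",f(mk),"pointer",f(pt))
E
```

```text
-14.392449926951391 [ 0.53565976 -0.17974491] 0.014264206028220709 seat [ 0.57924748 -0.19093021] [[ 77.99156467  44.98849727]
 [ 12.00843533 -44.98849727]] [[-122.38055958   74.21385144]
 [-123.12381935  -73.35358852]] mark [[-70.36937338  63.52196597]] pointer [[-13.09341865  46.09995077]]
-14.553620190123587 [ 0.53677373 -0.1799249 ] 1.4239441248382796 seat [ 0.58032981 -0.19123277] [[ 76.74125169  45.10199706]
 [ 11.01148402 -45.06024862]] [[-123.71228922   73.76359923]
 [-124.0404465   -73.80534766]] mark [[-71.67123307  63.21806082]] pointer [[-14.34649772  45.95722883]]
```

Request:
play_rows(
  increments=[
    {"offset":[-3,45,-15],"turn":[0,0,2.5],"jaw":0},
    {"offset":[-3,45,-15],"turn":[0,0,2.5],"jaw":0},
    {"offset":[-3,45,-15],"turn":[0,0,2.5],"jaw":0},
    {"offset":[-3,45,-15],"turn":[0,0,2.5],"jaw":0},
    {"offset":[-3,45,-15],"turn":[0,0,2.5],"jaw":0},
    {"offset":[-3,45,-15],"turn":[0,0,2.5],"jaw":0},
    {"offset":[0,20,0],"turn":[0,0,2.5],"jaw":0},
    {"offset":[0,0,0],"turn":[0,0,0],"jaw":0},
    {"offset":[0,0,0],"turn":[0,0,0],"jaw":0},
    {"offset":[0,0,0],"turn":[0,0,0],"jaw":0},
  ],
)

```text
t: 2.15
eef_pos: [0.5532, 0.1349, 0.3083]
orientation: [0.998, 0.069, -0.003, -0.003]
force: [0.9, 0.4, -0.9]
grip_width: 0.995
```

```bash
python3 - <<'E'
from h import *
s,r=tool();print(s["t"],s["eef_pos"],np.degrees(np.arctan2(r[1,0],r[0,0])),r[2],np.abs(s["qvel"]).max())
p=manip.camera_params("wrist");a=manip.get_image("wrist")
import pickle;pickle.dump(p,open("w2.pkl","wb"));cv2.imwrite("pics/w2raw.png",a)
cv2.imwrite("pics/w2.png",cv2.resize(a,(800,600),interpolation=cv2.INTER_CUBIC))
E
```

```text
2.15 [0.55323504 0.13488726 0.30828661] 7.902679286528643 [-0.00628856 -0.00699097 -0.99995579] 0.013374121958499787
```

View pics/w2.png

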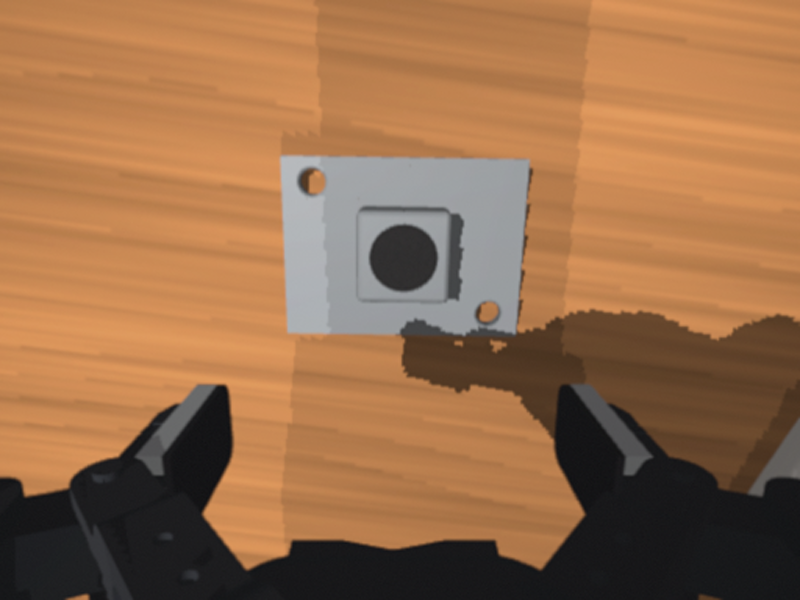

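```bash
python3 - <<'E'
from h import *
import pickle
p=pickle.load(open("w2.pkl","rb"))
q=lambda l:(np.array(l,float)+.5)*.64-.5
w=onz("wrist",q([[281,156],[529,160],[517,334],[289,333],[312.5,181.5],[487.5,312.5]]),.008,p)
c=onz("wrist",q([[404,258]]),.03,p)
L=np.array([[45,60],[45,-60],[-45,-60],[-45,60],[33,45],[-33,-45]])/1e3
th,t,e=fit(L,w);print(np.degrees(th),t,e,c)
s,r=tool();g=s["eef_pos"]+r@[0,0,.155];yaw=np.degrees(np.arctan2(r[1,0],r[0,0]))
print("need xy mm",(t-g[:2])*1e3,"tcp",(t-s["eef_pos"][:2])*1e3,"yaw",np.degrees(th)-yaw)
# tilt fix
rt=R.from_matrix(r);want=R.from_euler('z',th)*R.from_matrix(np.diag([1,-1,-1]));print("turn",np.degrees((want*rt.inv()).as_rotvec()))
E
```

```text
7.436025774224443 [0.57261882 0.1353908 ] 0.710651556454088 [[0.57252385 0.1353887  0.03      ]]
need xy mm [20.37510982 -0.04561023] tcp [19.27844253  0.87188408] yaw -0.4275588041209888
turn [-0.34066347 -0.4041253  -0.42634253]
```

Request:
play_rows(
  increments=[
    {"offset":[5,0,-20],"turn":[-0.3,-0.4,-0.4],"jaw":0},
    {"offset":[5,0,-20],"turn":[0,0,0],"jaw":0},
    {"offset":[5,0,-20],"turn":[0,0,0],"jaw":0},
    {"offset":[5,0,-20],"turn":[0,0,0],"jaw":0},
    {"offset":[0,0,-20],"turn":[0,0,0],"jaw":0},
    {"offset":[0,0,-10],"turn":[0,0,0],"jaw":0},
    {"offset":[0,0,0],"turn":[0,0,0],"jaw":0},
    {"offset":[0,0,0],"turn":[0,0,0],"jaw":0},
    {"offset":[0,0,0],"turn":[0,0,0],"jaw":0},
    {"offset":[0,0,0],"turn":[0,0,0],"jaw":0},
  ],
)

```text
t: 3.2
eef_pos: [0.5774, 0.1241, 0.1997]
orientation: [0.998, 0.057, 0.004, 0.001]
force: [-0.1, 0.7, -0.2]
grip_width: 1.002
```

```bash
cat >> h.py <<'E'
def rep(xy=None,yaw=None,z=None):
    s,r=tool();g=s["eef_pos"]+r@[0,0,.155];print("t",s["t"],"tcp",np.round(s["eef_pos"]*1e3,1),"grasp",np.round(g*1e3,1),"F",np.round(s["force"],1),"M",np.round(s["moment"],2),"w",round(s["grip_width"],3))
    y=np.arctan2(r[1,0],r[0,0]);print("yaw",np.degrees(y))
    want=R.from_euler('z',yaw if yaw is not None else y)*R.from_matrix(np.diag([1,-1,-1]));v=want*R.from_matrix(r).inv()
    print("turn",np.round(np.degrees(v.as_rotvec()),2))
    if xy is not None: print("tcp shift",np.round((np.array(xy)-s["eef_pos"][:2])*1e3,1))
E
python3 -c "
from h import *
rep([.5726,.1354],np.radians(7.44))"
```

```text
t 3.2 tcp [577.4 124.1 199.7] grasp [578.8 123.7  44.7] F [-0.1  0.7 -0.2] M [0.02 0.03 0.05] w 1.002
yaw 6.482826182622747
turn [0.13 0.5  0.96]
tcp shift [-4.8 11.3]
```

Request:
play_rows(
  increments=[
    {"offset":[-5,11,0],"turn":[0.1,0.5,1.0],"jaw":0},
    {"offset":[0,0,0],"turn":[0,0,0],"jaw":0},
    {"offset":[0,0,0],"turn":[0,0,0],"jaw":0},
    {"offset":[0,0,0],"turn":[0,0,0],"jaw":0},
    {"offset":[0,0,0],"turn":[0,0,0],"jaw":0},
    {"offset":[0,0,0],"turn":[0,0,0],"jaw":0},
    {"offset":[0,0,0],"turn":[0,0,0],"jaw":0},
    {"offset":[0,0,0],"turn":[0,0,0],"jaw":0},
    {"offset":[0,0,0],"turn":[0,0,0],"jaw":0},
    {"offset":[0,0,0],"turn":[0,0,0],"jaw":0},
  ],
)

```text
t: 4.2
eef_pos: [0.5722, 0.1364, 0.2011]
orientation: [0.998, 0.066, 0.001, -0.0]
force: [-0.2, -0.3, -1.1]
grip_width: 0.998
```

```bash
python3 -c "
from h import *
rep([.5726,.1354],np.radians(7.44))"
```

```text
t 4.2 tcp [572.2 136.4 201.1] grasp [572.4 136.5  46.1] F [-0.2 -0.3 -1.1] M [-0.    0.01 -0.03] w 0.998
yaw 7.598842669119573
turn [-0.01  0.07 -0.16]
tcp shift [ 0.4 -1. ]
```

Request:
play_rows(
  increments=[
    {"offset":[0,-1,-9],"turn":[0,0,0],"jaw":0},
    {"offset":[0,0,-9],"turn":[0,0,0],"jaw":0},
    {"offset":[0,0,0],"turn":[0,0,0],"jaw":0},
    {"offset":[0,0,0],"turn":[0,0,0],"jaw":1},
    {"offset":[0,0,0],"turn":[0,0,0],"jaw":1},
    {"offset":[0,0,0],"turn":[0,0,0],"jaw":1},
    {"offset":[0,0,0],"turn":[0,0,0],"jaw":1},
    {"offset":[0,0,0],"turn":[0,0,0],"jaw":1},
    {"offset":[0,0,0],"turn":[0,0,0],"jaw":1},
    {"offset":[0,0,0],"turn":[0,0,0],"jaw":1},
  ],
  force=50,
)

```text
t: 5.2
eef_pos: [0.572, 0.1352, 0.1811]
orientation: [0.998, 0.066, 0.0, 0.0]
force: [0.4, -0.2, -3.0]
grip_width: 0.503
```

```bash
python3 -c "
from h import *
rep([.5726,.1354],np.radians(7.44))"
```

```text
t 5.2 tcp [572.  135.2 181.1] grasp [572.1 135.2  26.1] F [ 0.4 -0.2 -3. ] M [ 0.04 -0.07 -0.04] w 0.503
yaw 7.599274382997943
turn [ 0.    0.02 -0.16]
tcp shift [0.6 0.2]
```

Request:
play_rows(
  increments=[
    {"offset":[0,0,5],"turn":[0,0,0],"jaw":1},
    {"offset":[0,0,15],"turn":[0,0,0],"jaw":1},
    {"offset":[0,0,25],"turn":[0,0,0],"jaw":1},
    {"offset":[0,0,25],"turn":[0,0,0],"jaw":1},
    {"offset":[0,-10,25],"turn":[0,0,-2],"jaw":1},
    {"offset":[0,-20,20],"turn":[0,0,-2],"jaw":1},
    {"offset":[1,-30,5],"turn":[0,0,-2],"jaw":1},
    {"offset":[1,-30,0],"turn":[0,0,-2],"jaw":1},
    {"offset":[1,-30,0],"turn":[0,0,-2],"jaw":1},
    {"offset":[1,-30,0],"turn":[0,0,-2],"jaw":1},
  ],
)

```text
t: 6.2
eef_pos: [0.5741, -0.0146, 0.317]
orientation: [0.999, -0.038, 0.004, -0.002]
force: [-0.0, -0.1, -3.0]
grip_width: 0.507
```

Request:
play_rows(
  increments=[
    {"offset":[1,-30,0],"turn":[0,0,-2],"jaw":1},
    {"offset":[1,-30,0],"turn":[0,0,-2],"jaw":1},
    {"offset":[1,-30,0],"turn":[0,0,-2],"jaw":1},
    {"offset":[1,-30,0],"turn":[0,0,-2],"jaw":1},
    {"offset":[0,-20,0],"turn":[0,0,-2],"jaw":1},
    {"offset":[0,-15,0],"turn":[0,0,0],"jaw":1},
    {"offset":[0,-10,0],"turn":[0,0,0],"jaw":1},
    {"offset":[0,0,0],"turn":[0,0,0],"jaw":1},
    {"offset":[0,0,0],"turn":[0,0,0],"jaw":1},
    {"offset":[0,0,0],"turn":[0,0,0],"jaw":1},
  ],
)

```text
t: 7.2
eef_pos: [0.5769, -0.1874, 0.3255]
orientation: [0.992, -0.128, 0.007, -0.002]
force: [-0.9, 0.6, -3.3]
grip_width: 0.499
```

```bash
python3 -c "
from h import *
rep([.5795,-.191],np.radians(-14.45))"
```

```text
t 7.2 tcp [ 576.9 -187.4  325.5] grasp [ 579.  -187.2  170.5] F [-0.9  0.6 -3.3] M [0.05 0.04 0.02] w 0.499
yaw -14.739176134833402
turn [-0.1   0.8   0.29]
tcp shift [ 2.6 -3.6]
```

Request:
play_rows(
  increments=[
    {"offset":[2,-3,0],"turn":[-0.1,0.8,0.3],"jaw":1},
    {"offset":[0,0,-10],"turn":[0,0,0],"jaw":1},
    {"offset":[0,0,-15],"turn":[0,0,0],"jaw":1},
    {"offset":[0,0,-10],"turn":[0,0,0],"jaw":1},
    {"offset":[0,0,0],"turn":[0,0,0],"jaw":1},
    {"offset":[0,0,0],"turn":[0,0,0],"jaw":1},
    {"offset":[0,0,0],"turn":[0,0,0],"jaw":1},
    {"offset":[0,0,0],"turn":[0,0,0],"jaw":1},
    {"offset":[0,0,0],"turn":[0,0,0],"jaw":1},
    {"offset":[0,0,0],"turn":[0,0,0],"jaw":1},
  ],
)

```text
t: 8.2
eef_pos: [0.5793, -0.188, 0.2867]
orientation: [0.992, -0.124, -0.001, -0.0]
force: [0.3, 0.1, -2.7]
grip_width: 0.505
```

```bash
python3 -c "
from h import *
rep([.5795,-.191],np.radians(-14.45))"
```

```text
t 8.2 tcp [ 579.3 -188.   286.7] grasp [ 579.  -187.9  131.7] F [ 0.3  0.1 -2.7] M [0.01 0.01 0.05] w 0.505
yaw -14.191773057613549
turn [-0.06 -0.13 -0.26]
tcp shift [ 0.2 -3. ]
```

Request:
play_rows(
  increments=[
    {"offset":[0,-3,0],"turn":[0,0,-0.3],"jaw":1},
    {"offset":[0,0,-10],"turn":[0,0,0],"jaw":1},
    {"offset":[0,0,-10],"turn":[0,0,0],"jaw":1},
    {"offset":[0,0,-10],"turn":[0,0,0],"jaw":1},
    {"offset":[0,0,-10],"turn":[0,0,0],"jaw":1},
    {"offset":[0,0,-10],"turn":[0,0,0],"jaw":1},
    {"offset":[0,0,-5],"turn":[0,0,0],"jaw":1},
    {"offset":[0,0,0],"turn":[0,0,0],"jaw":1},
    {"offset":[0,0,0],"turn":[0,0,0],"jaw":1},
    {"offset":[0,0,0],"turn":[0,0,0],"jaw":1},
  ],
)

```text
t: 9.2
eef_pos: [0.579, -0.1912, 0.2259]
orientation: [0.992, -0.126, -0.002, -0.001]
force: [-0.1, -0.6, -2.0]
grip_width: 0.504
```

```bash
python3 - <<'E'
from h import *
rep([.5795,-.191],np.radians(-14.45))
import pickle
p=manip.camera_params("wrist");s,r=tool();a=manip.get_image("wrist")
pickle.dump((p,s),open("w3.pkl","wb"));cv2.imwrite("pics/w3raw.png",a)
# predicted holes from tool, predicted pins
M=r[:,:2]*[1,1]; c=s["eef_pos"]+r@[0.0005,0,0]
z=s["eef_pos"][2]-.181
H=np.array([[33,45],[-33,-45]])/1e3
th=np.arctan2(r[1,0],r[0,0]);m=np.array([[np.cos(th),-np.sin(th)],[np.sin(th),np.cos(th)]])
hw=np.c_[H@m.T+c[:2],[z+.008]*2];print("holes px",proj("wrist",hw,p))
u=proj("wrist",hw,p).round().astype(int)
def cr(u,v,w=33): return cv2.resize(cv2.copyMakeBorder(a,50,50,50,50,0)[v-w+50:v+w+50,u-w+50:u+w+50],(396,396),interpolation=cv2.INTER_CUBIC)
cv2.imwrite("pics/w3t.png",np.hstack([cr(*u[0]),cr(*u[1])]));print(u)
E
```

```text
t 9.2 tcp [ 579.  -191.2  225.9] grasp [ 578.4 -191.    70.9] F [-0.1 -0.6 -2. ] M [0.02 0.01 0.03] w 0.504
yaw -14.517550743699443
turn [-0.08 -0.19  0.07]
tcp shift [0.5 0.2]
holes px [[147.40640611 178.82964861]
 [349.40831028 315.60255657]]
[[147 179]
 [349 316]]
```

View pics/w3t.png

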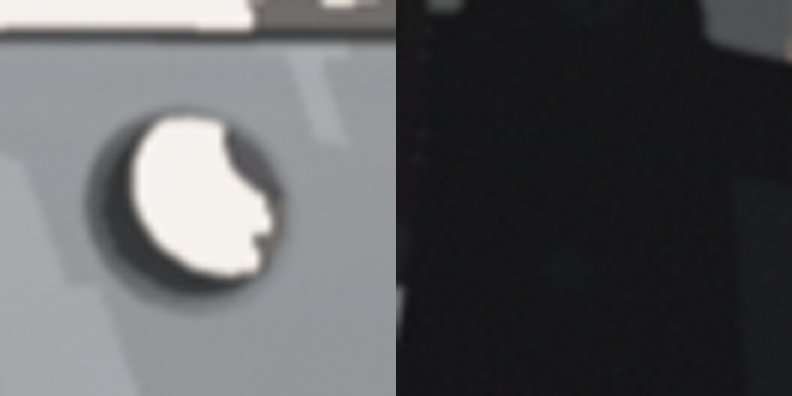

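```bash
python3 - <<'E'
from h import *
import pickle
p,s=pickle.load(open("w3.pkl","rb"));r=R.from_quat(s["orientation"]).as_matrix()
rm=lambda th:np.array([[np.cos(th),-np.sin(th)],[np.sin(th),np.cos(th)]])
a=np.linspace(0,2*np.pi,60,endpoint=False);C=np.c_[np.cos(a),np.sin(a)]
pin=rm(np.radians(-14.39))@[.078,.045]+[.53566,-.17975]
th=np.arctan2(r[1,0],r[0,0]);z=s["eef_pos"][2]-.181
hole=rm(th)@[.0335,.045]+s["eef_pos"][:2]
img=cv2.imread("pics/w3t.png")[:,:396].copy();img=cv2.resize(img,(594,594))
def dr(c,rad,z,col):
    u=proj("wrist",np.c_[c+rad*C,np.full(60,z)],p);q=((u-[147-33,179-33]+.5)*9-.5);cv2.polylines(img,[q.round().astype(int)],True,col,1);print(q.mean(0)/1.5)
dr(hole,.0065,z+.008,(0,0,255));dr(hole,.0065,z,(0,0,255))
dr(pin,.003,.034,(255,0,0));dr(pin,.005,.030,(255,0,0));dr(pin,.005,.020,(0,160,0))
cv2.imwrite("pics/w3o.png",img)
o=onz("wrist",[[144.4,180.3]],z+.008,p)[0,:2];print("hole meas-pred mm tool axes",(o-hole)@rm(th)*1e3,"pin-hole (pred)",(pin-hole)@rm(th)*1e3,"pin-holemeas",(pin-o)*1e3)
E
```

```text
[203.03004153 199.10285738]
[234.5570003  174.66567608]
[267.90828074 150.42803802]
[280.79189389 140.21877997]
[310.59185376 117.01443963]
hole meas-pred mm tool axes [-0.63736939  1.31501128] pin-hole (pred) [-0.40629904  0.41442199] pin-holemeas [-0.00206414 -0.9297582 ]
```

View pics/w3o.png

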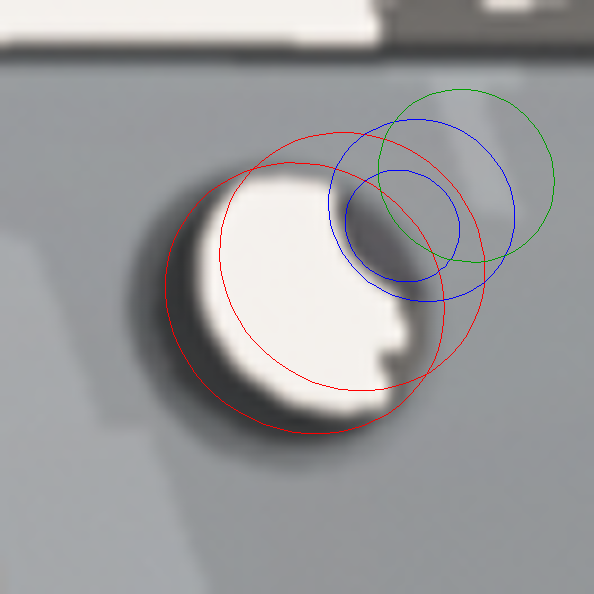

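Request:
play_rows(
  increments=[
    {"offset":[0.2,-0.7,0],"turn":[-0.1,-0.2,0.1],"jaw":1},
    {"offset":[0,0,-3],"turn":[0,0,0],"jaw":1},
    {"offset":[0,0,-3],"turn":[0,0,0],"jaw":1},
    {"offset":[0,0,-2],"turn":[0,0,0],"jaw":1},
    {"offset":[0,0,0],"turn":[0,0,0],"jaw":1},
    {"offset":[0,0,0],"turn":[0,0,0],"jaw":1},
    {"offset":[0,0,0],"turn":[0,0,0],"jaw":1},
    {"offset":[0,0,0],"turn":[0,0,0],"jaw":1},
    {"offset":[0,0,0],"turn":[0,0,0],"jaw":1},
    {"offset":[0,0,0],"turn":[0,0,0],"jaw":1},
  ],
)

```text
t: 10.25
eef_pos: [0.5795, -0.1921, 0.2184]
orientation: [0.992, -0.125, 0.001, 0.0]
force: [-0.8, -0.5, -2.1]
grip_width: 0.506
```

```bash
python3 -c "
from h import *
rep([.5792,-.1919],np.radians(-14.4))"
```

```text
t 10.25 tcp [ 579.5 -192.1  218.4] grasp [ 579.9 -192.3   63.4] F [-0.8 -0.5 -2.1] M [ 0.02 -0.01 -0.01] w 0.506
yaw -14.40926903119824
turn [0.06 0.13 0.01]
tcp shift [-0.3  0.2]
```

Go down 10 mm slowly (underside 37 → 27), watching forces.

Request:
play_rows(
  increments=[
    {"offset":[-0.2,0.2,-1],"turn":[0,0.1,0],"jaw":1},
    {"offset":[0,0,-2],"turn":[0,0,0],"jaw":1},
    {"offset":[0,0,-2],"turn":[0,0,0],"jaw":1},
    {"offset":[0,0,-2],"turn":[0,0,0],"jaw":1},
    {"offset":[0,0,-2],"turn":[0,0,0],"jaw":1},
    {"offset":[0,0,-1],"turn":[0,0,0],"jaw":1},
    {"offset":[0,0,0],"turn":[0,0,0],"jaw":1},
    {"offset":[0,0,0],"turn":[0,0,0],"jaw":1},
    {"offset":[0,0,0],"turn":[0,0,0],"jaw":1},
    {"offset":[0,0,0],"turn":[0,0,0],"jaw":1},
  ],
)

```text
t: 11.25
eef_pos: [0.5793, -0.1919, 0.2073]
orientation: [0.992, -0.125, 0.0, 0.001]
force: [-0.1, 0.7, -3.0]
grip_width: 0.506
```

```bash
python3 -c "
from h import *
rep([.5792,-.1919],np.radians(-14.4))"
```

```text
t 11.25 tcp [ 579.3 -191.9  207.3] grasp [ 579.3 -192.1   52.3] F [-0.1  0.7 -3. ] M [ 0.01  0.02 -0.04] w 0.506
yaw -14.41379079466648
turn [0.06 0.01 0.01]
tcp shift [-0.1  0. ]
```

Request:
play_rows(
  increments=[
    {"offset":[0,0,-1],"turn":[0,0,0],"jaw":1},
    {"offset":[0,0,-1],"turn":[0,0,0],"jaw":1},
    {"offset":[0,0,-1],"turn":[0,0,0],"jaw":1},
    {"offset":[0,0,-1],"turn":[0,0,0],"jaw":1},
    {"offset":[0,0,-1],"turn":[0,0,0],"jaw":1},
    {"offset":[0,0,0],"turn":[0,0,0],"jaw":1},
    {"offset":[0,0,0],"turn":[0,0,0],"jaw":1},
    {"offset":[0,0,0],"turn":[0,0,0],"jaw":1},
    {"offset":[0,0,0],"turn":[0,0,0],"jaw":1},
    {"offset":[0,0,0],"turn":[0,0,0],"jaw":1},
  ],
)

```text
t: 12.25
eef_pos: [0.5793, -0.1919, 0.202]
orientation: [0.992, -0.125, 0.0, 0.001]
force: [-0.3, -0.0, -2.2]
grip_width: 0.503
```

```bash
python3 -c "
from h import *
rep([.5792,-.1919],np.radians(-14.4))"
```

```text
t 12.25 tcp [ 579.3 -191.9  202. ] grasp [ 579.4 -192.1   47. ] F [-0.3 -0.  -2.2] M [ 0.04 -0.02 -0.02] w 0.503
yaw -14.41437328416886
turn [0.06 0.03 0.01]
tcp shift [-0.1  0. ]
```

Request:
play_rows(
  increments=[
    {"offset":[0,0,-0.5],"turn":[0,0,0],"jaw":1},
    {"offset":[0,0,-0.5],"turn":[0,0,0],"jaw":1},
    {"offset":[0,0,-0.5],"turn":[0,0,0],"jaw":1},
    {"offset":[0,0,0],"turn":[0,0,0],"jaw":1},
    {"offset":[0,0,0],"turn":[0,0,0],"jaw":1},
    {"offset":[0,0,0],"turn":[0,0,0],"jaw":1},
    {"offset":[0,0,0],"turn":[0,0,0],"jaw":1},
    {"offset":[0,0,0],"turn":[0,0,0],"jaw":1},
    {"offset":[0,0,0],"turn":[0,0,0],"jaw":1},
    {"offset":[0,0,0],"turn":[0,0,0],"jaw":1},
  ],
)

```text
t: 13.25
eef_pos: [0.5794, -0.192, 0.2011]
orientation: [0.992, -0.125, 0.0, 0.001]
force: [-0.1, 0.0, -1.2]
grip_width: 0.509
```

```bash
python3 -c "
from h import *
rep([.5792,-.1919],np.radians(-14.4))"
```

```text
t 13.25 tcp [ 579.4 -192.   201.1] grasp [ 579.6 -192.1   46.1] F [-0.1  0.  -1.2] M [0.12 0.08 0.01] w 0.509
yaw -14.417547049783732
turn [0.07 0.05 0.02]
tcp shift [-0.2  0.1]
```

Request:
play_rows(
  increments=[
    {"offset":[0,0,-0.5],"turn":[0,0,0],"jaw":1},
    {"offset":[0,0,0],"turn":[0,0,0],"jaw":0},
    {"offset":[0,0,0],"turn":[0,0,0],"jaw":0},
    {"offset":[0,0,0],"turn":[0,0,0],"jaw":0},
    {"offset":[0,0,0],"turn":[0,0,0],"jaw":0},
    {"offset":[0,0,0],"turn":[0,0,0],"jaw":0},
    {"offset":[0,0,0],"turn":[0,0,0],"jaw":0},
    {"offset":[0,0,10],"turn":[0,0,0],"jaw":0},
    {"offset":[0,0,20],"turn":[0,0,0],"jaw":0},
    {"offset":[0,0,20],"turn":[0,0,0],"jaw":0},
  ],
)

```text
t: 14.25
eef_pos: [0.5789, -0.1917, 0.2514]
orientation: [0.992, -0.125, -0.001, 0.0]
force: [0.4, 0.2, 0.7]
grip_width: 1.002
```

Request:
play_rows(
  increments=[
    {"offset":[0,0,30],"turn":[0,0,0],"jaw":0},
    {"offset":[0,0,30],"turn":[0,0,0],"jaw":0},
    {"offset":[0,0,10],"turn":[0,0,7],"jaw":0},
    {"offset":[0,0,0],"turn":[0,0,8],"jaw":0},
    {"offset":[0,0,0],"turn":[0,0,8],"jaw":0},
    {"offset":[0,0,0],"turn":[0,0,8],"jaw":0},
    {"offset":[0,0,0],"turn":[0,0,8],"jaw":0},
    {"offset":[0,0,0],"turn":[0,0,4],"jaw":0},
    {"offset":[0,0,0],"turn":[0,0,0],"jaw":0},
    {"offset":[0,0,0],"turn":[0,0,0],"jaw":0},
  ],
)

```text
t: 15.25
eef_pos: [0.5787, -0.1916, 0.3361]
orientation: [0.966, 0.26, 0.004, 0.003]
force: [-0.7, 0.6, 0.5]
grip_width: 1.0
```

```bash
python3 - <<'E'
from h import *
th=np.radians(-14.4);m=np.array([[np.cos(th),-np.sin(th)],[np.sin(th),np.cos(th)]])
tab=m@[-.014,0]+[.53566,-.17975];print("tab",tab)
rep(tab,np.radians(75.6));s,_=tool();print(s["joint_positions"])
p=manip.camera_params("wrist");a=manip.get_image("wrist")
import pickle;pickle.dump(p,open("w4.pkl","wb"));cv2.imwrite("pics/w4raw.png",a)
cv2.imwrite("pics/w4.png",cv2.resize(a,(800,600),interpolation=cv2.INTER_CUBIC))
E
```

```text
tab [ 0.52209984 -0.17626834]
t 15.25 tcp [ 578.7 -191.6  336.1] grasp [ 580.1 -192.1  181.2] F [-0.7  0.6  0.5] M [ 0.04 -0.01 -0.03] w 1.0
yaw 30.174457639200217
turn [-4.000e-02  5.500e-01  4.543e+01]
tcp shift [-56.6  15.4]
[ 0.47986969  0.47342374 -0.27684912  1.71278749  0.15296479  0.96705578
 -0.89813285]
```

View pics/w4.png

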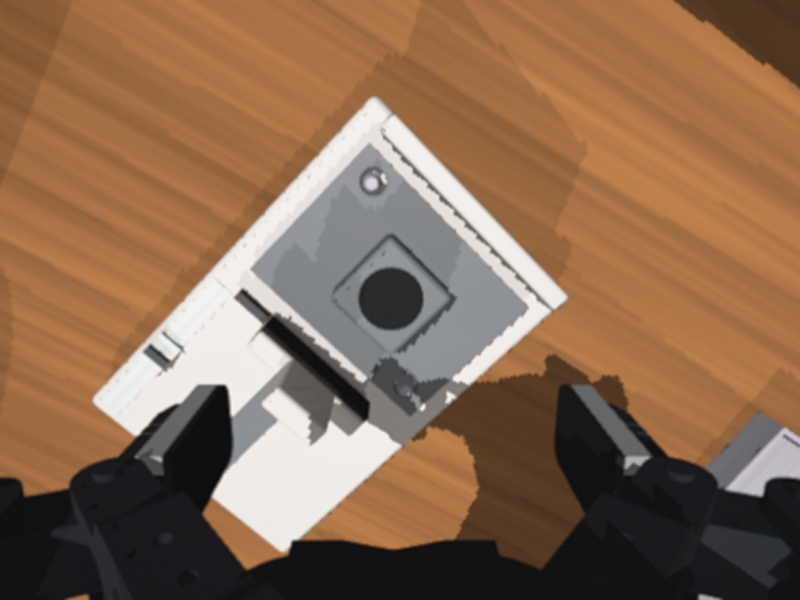

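Request:
play_rows(
  increments=[
    {"offset":[-8,2,0],"turn":[0,0.5,6],"jaw":0},
    {"offset":[-8,2,0],"turn":[0,0,7],"jaw":0},
    {"offset":[-8,2,0],"turn":[0,0,8],"jaw":0},
    {"offset":[-8,2,0],"turn":[0,0,8],"jaw":0},
    {"offset":[-8,2,0],"turn":[0,0,8],"jaw":0},
    {"offset":[-8,2,0],"turn":[0,0,5],"jaw":0},
    {"offset":[-5,2,0],"turn":[0,0,1],"jaw":0},
    {"offset":[0,0,0],"turn":[0,0,0],"jaw":0},
    {"offset":[0,0,0],"turn":[0,0,0],"jaw":0},
    {"offset":[0,0,0],"turn":[0,0,0],"jaw":0},
  ],
)

```text
t: 16.3
eef_pos: [0.5244, -0.1763, 0.3375]
orientation: [0.8, 0.6, -0.0, 0.002]
force: [-0.8, -0.2, -0.6]
grip_width: 1.0
```

```bash
python3 -c "
from h import *
rep([.5221,-.1763],np.radians(75.6))"
```

```text
t 16.3 tcp [ 524.4 -176.3  337.5] grasp [ 524.8 -176.8  182.5] F [-0.8 -0.2 -0.6] M [-0.04  0.05  0.02] w 1.0
yaw 73.67109979056828
turn [0.2  0.14 1.93]
tcp shift [-2.3  0. ]
```

Request:
play_rows(
  increments=[
    {"offset":[-2,0,0],"turn":[0.2,0.1,1.9],"jaw":0},
    {"offset":[0,0,-10],"turn":[0,0,0],"jaw":0},
    {"offset":[0,0,-15],"turn":[0,0,0],"jaw":0},
    {"offset":[0,0,-15],"turn":[0,0,0],"jaw":0},
    {"offset":[0,0,-15],"turn":[0,0,0],"jaw":0},
    {"offset":[0,0,-10],"turn":[0,0,0],"jaw":0},
    {"offset":[0,0,0],"turn":[0,0,0],"jaw":0},
    {"offset":[0,0,0],"turn":[0,0,0],"jaw":0},
    {"offset":[0,0,0],"turn":[0,0,0],"jaw":0},
    {"offset":[0,0,0],"turn":[0,0,0],"jaw":0},
  ],
)

```text
t: 17.3
eef_pos: [0.5231, -0.1759, 0.2653]
orientation: [0.793, 0.609, 0.0, -0.001]
force: [-0.3, -0.2, -0.2]
grip_width: 1.0
```

```bash
python3 -c "
from h import *
rep([.5221,-.1763],np.radians(75.6))"
```

```text
t 17.3 tcp [ 523.1 -175.9  265.3] grasp [ 523.1 -175.7  110.3] F [-0.3 -0.2 -0.2] M [-0.01  0.04 -0.01] w 1.0
yaw 75.07485465813286
turn [-0.05 -0.03  0.53]
tcp shift [-1.  -0.4]
```

Request:
play_rows(
  increments=[
    {"offset":[-1,-0.4,0],"turn":[0,0,0.5],"jaw":0},
    {"offset":[0,0,-10],"turn":[0,0,0],"jaw":0},
    {"offset":[0,0,-10],"turn":[0,0,0],"jaw":0},
    {"offset":[0,0,-7],"turn":[0,0,0],"jaw":0},
    {"offset":[0,0,0],"turn":[0,0,0],"jaw":0.5},
    {"offset":[0,0,0],"turn":[0,0,0],"jaw":1},
    {"offset":[0,0,0],"turn":[0,0,0],"jaw":1},
    {"offset":[0,0,0],"turn":[0,0,0],"jaw":1},
    {"offset":[0,0,0],"turn":[0,0,0],"jaw":1},
    {"offset":[0,0,0],"turn":[0,0,0],"jaw":1},
  ],
  force=60,
)

```text
t: 18.3
eef_pos: [0.5219, -0.1763, 0.2368]
orientation: [0.79, 0.613, 0.0, -0.0]
force: [-4.1, 1.3, 1.5]
grip_width: 0.127
```

```bash
python3 -c "
from h import *
rep([.5221,-.1763],np.radians(75.6))"
```

```text
t 18.3 tcp [ 521.9 -176.3  236.8] grasp [ 521.9 -176.2   81.8] F [-4.1  1.3  1.5] M [ 0.32  0.72 -0.15] w 0.127
yaw 75.59416594340462
turn [-0.02 -0.01  0.01]
tcp shift [ 0.2 -0. ]
```

Request:
play_rows(
  increments=[
    {"offset":[-2.9,0.75,0],"turn":[0,0,0],"jaw":1},
    {"offset":[-6.8,1.75,0],"turn":[0,0,0],"jaw":1},
    {"offset":[-8.7,2.25,0],"turn":[0,0,0],"jaw":1},
    {"offset":[-8.7,2.25,0],"turn":[0,0,0],"jaw":1},
    {"offset":[-8.7,2.25,0],"turn":[0,0,0],"jaw":1},
    {"offset":[-6.8,1.75,0],"turn":[0,0,0],"jaw":1},
    {"offset":[-2.9,0.75,0],"turn":[0,0,0],"jaw":1},
    {"offset":[0,0,0],"turn":[0,0,0],"jaw":1},
    {"offset":[0,0,0],"turn":[0,0,0],"jaw":1},
    {"offset":[0,0,0],"turn":[0,0,0],"jaw":1},
  ],
)

```text
t: 19.3
eef_pos: [0.4764, -0.1648, 0.2369]
orientation: [0.79, 0.612, 0.005, 0.004]
force: [6.8, -2.0, -9.2]
grip_width: 0.136
```

```bash
python3 - <<'E'
from h import *
th=np.radians(-14.4);e=np.array([np.cos(th),np.sin(th)])
T=np.array([.5221,-.1763])-.0573*e
rep(T,np.radians(75.6))
s,r=tool();d=s["eef_pos"][:2]-[.5219,-.1763];print("out",-d@e*1e3,"side",(e[0]*d[1]-e[1]*d[0])*1e3)
p=manip.camera_params("wrist");a=manip.get_image("wrist")
import pickle;pickle.dump(p,open("w5.pkl","wb"));cv2.imwrite("pics/w5raw.png",a)
cv2.imwrite("pics/w5.png",cv2.resize(a,(800,600),interpolation=cv2.INTER_CUBIC))
E
```

```text
t 19.3 tcp [ 476.4 -164.8  236.9] grasp [ 478.5 -164.9   81.9] F [ 6.8 -2.  -9.2] M [-0.36 -0.89 -0.06] w 0.136
yaw 75.54361592410308
turn [0.04 0.75 0.06]
tcp shift [-9.8  2.8]
out 46.88820093577895 side -0.192309731046926
```

View pics/w5.png

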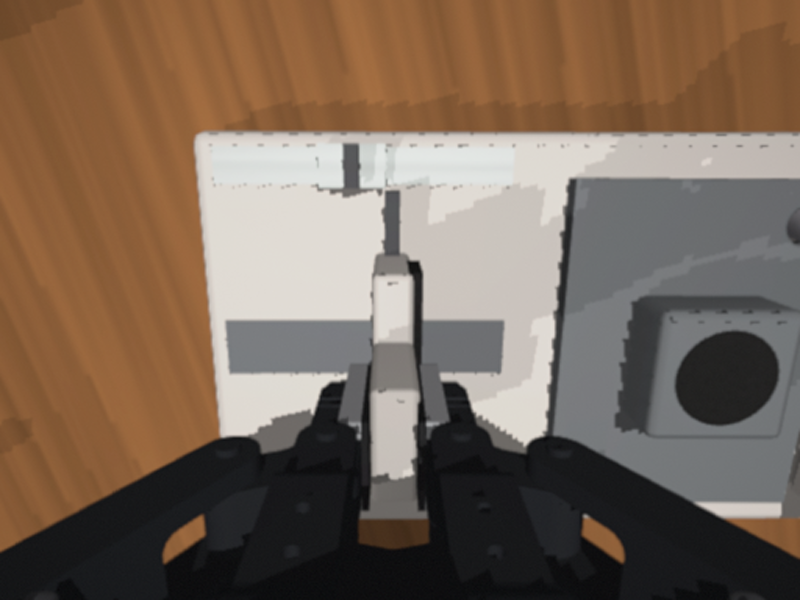

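```bash
cat > meas.py <<'E'
from h import *
import pickle,sys
def meas(f,pk):
    a=cv2.imread(f);p=pickle.load(open(pk,"rb"));g=cv2.cvtColor(a,cv2.COLOR_BGR2GRAY).astype(float)
    def band(r0,r1,c0,c1):
        o=[]
        for v in range(r0,r1):
            w=np.clip(150-g[v,c0:c1],0,None)
            if w.sum()>50:o.append([(w*np.arange(c0,c1)).sum()/w.sum(),v])
        return np.array(o)
    return p,band
E
python3 - <<'E'
from meas import *
p,b=meas("pics/w5raw.png","w5.pkl")
th=np.radians(-14.4);e=np.array([np.cos(th),np.sin(th)])
P=b(126,156,240,262);M=b(94,117,216,233)
print(np.median(P,0),np.median(M,0))
for z in(.028,.032):
  x=lambda B,z:np.median(onz("wrist",B,z,p)[:,:2]@e)*1e3
  print(x(P,.028)-x(M,z))
for B in(P,M):
  w=onz("wrist",B,.028,p)[:,:2];k=np.polyfit(w@[-e[1],e[0]],w@e,1);print("slope",k[0])
E
```

```text
[250.57689463 140.5       ] [224.4664311 105.       ]
13.020103404314966
12.771398742783163
slope 0.0042172056922006535
slope 0.010224897183701103
```

Request:
play_rows(
  increments=[
    {"offset":[-1.9,0.5,0],"turn":[0,0.3,0],"jaw":1},
    {"offset":[-1.9,0.5,0],"turn":[0,0.3,0],"jaw":1},
    {"offset":[-1.9,0.5,0],"turn":[0,0,0],"jaw":1},
    {"offset":[-1.9,0.5,0],"turn":[0,0,0],"jaw":1},
    {"offset":[-1.0,0.3,0],"turn":[0,0,0],"jaw":1},
    {"offset":[0,0,0],"turn":[0,0,0],"jaw":1},
    {"offset":[0,0,0],"turn":[0,0,0],"jaw":1},
    {"offset":[0,0,0],"turn":[0,0,0],"jaw":1},
    {"offset":[0,0,0],"turn":[0,0,0],"jaw":1},
    {"offset":[0,0,0],"turn":[0,0,0],"jaw":1},
  ],
)

```text
t: 20.35
eef_pos: [0.4702, -0.1633, 0.2369]
orientation: [0.791, 0.612, 0.006, 0.006]
force: [7.2, -1.3, -9.5]
grip_width: 0.134
```

```bash
cat > fin.py <<'E'
from meas import *
n=sys.argv[1]
rep(None,np.radians(75.6))
p=manip.camera_params("wrist");a=manip.get_image("wrist");pickle.dump(p,open(n+".pkl","wb"));cv2.imwrite(f"pics/{n}raw.png",a)
cv2.imwrite(f"pics/{n}.png",cv2.resize(a[80:200,180:320],None,fx=5,fy=5,interpolation=cv2.INTER_CUBIC))
p,b=meas(f"pics/{n}raw.png",n+".pkl")
th=np.radians(-14.4);e=np.array([np.cos(th),np.sin(th)])
P=b(128,154,238,264);M=b(96,115,231,270)
x=lambda B,z:np.median(onz("wrist",B,z,p)[:,:2]@e)*1e3
print(np.median(P,0),np.median(M,0),"to go",x(P,.028)-x(M,.028))
E
python3 fin.py w6
```

```text
t 20.35 tcp [ 470.2 -163.3  236.9] grasp [ 472.9 -163.5   81.9] F [ 7.2 -1.3 -9.5] M [-0.3  -0.7  -0.04] w 0.134
yaw 75.5239104185939
turn [0.08 1.   0.08]
[250.27789915 140.5       ] [235.25830258 105.        ] to go 7.46180304063256
```

View pics/w6.png

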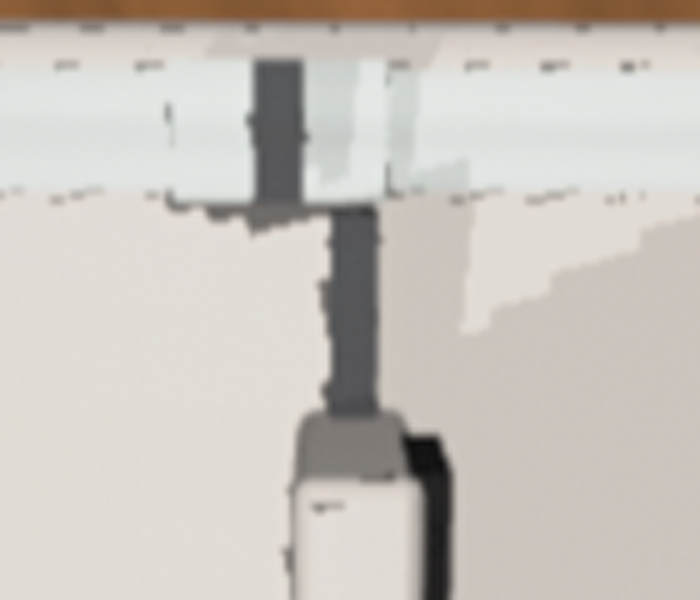

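Request:
play_rows(
  increments=[
    {"offset":[-2.9,0.75,0],"turn":[0,0.3,0],"jaw":1},
    {"offset":[-2.9,0.75,0],"turn":[0,0.3,0],"jaw":1},
    {"offset":[-1.9,0.5,0],"turn":[0,0,0],"jaw":1},
    {"offset":[0,0,0],"turn":[0,0,0],"jaw":1},
    {"offset":[0,0,0],"turn":[0,0,0],"jaw":1},
    {"offset":[0,0,0],"turn":[0,0,0],"jaw":1},
    {"offset":[0,0,0],"turn":[0,0,0],"jaw":1},
    {"offset":[0,0,0],"turn":[0,0,0],"jaw":1},
    {"offset":[0,0,0],"turn":[0,0,0],"jaw":1},
    {"offset":[0,0,0],"turn":[0,0,0],"jaw":1},
  ],
)

```text
t: 21.4
eef_pos: [0.4649, -0.1619, 0.2369]
orientation: [0.791, 0.612, 0.008, 0.007]
force: [8.3, -2.6, -10.8]
grip_width: 0.129
```

```bash
python3 fin.py w7
```

```text
t 21.4 tcp [ 464.9 -161.9  236.9] grasp [ 468.2 -162.2   81.9] F [  8.3  -2.6 -10.8] M [-0.31 -0.61 -0.1 ] w 0.129
yaw 75.51569408322662
turn [0.12 1.19 0.09]
[249.648447 140.5     ] [244.55492424 105.        ] to go 2.5079846104909507
```

Request:
play_rows(
  increments=[
    {"offset":[0,0,0],"turn":[0,0,0],"jaw":1},
    {"offset":[0,0,0],"turn":[0,0,0],"jaw":1},
    {"offset":[0,0,0],"turn":[0,0,0],"jaw":1},
    {"offset":[0,0,0],"turn":[0,0,0],"jaw":1},
    {"offset":[0,0,0],"turn":[0,0,0],"jaw":1},
    {"offset":[0,0,0],"turn":[0,0,0],"jaw":1},
    {"offset":[0,0,0],"turn":[0,0,0],"jaw":1},
    {"offset":[0,0,0],"turn":[0,0,0],"jaw":1},
    {"offset":[0,0,0],"turn":[0,0,0],"jaw":1},
    {"offset":[0,0,0],"turn":[0,0,0],"jaw":1},
  ],
)

```text
t: 22.45
eef_pos: [0.4666, -0.1626, 0.2369]
orientation: [0.791, 0.612, 0.011, 0.01]
force: [8.7, -1.7, -8.8]
grip_width: 0.132
```

```bash
python3 fin.py w8
```

```text
t 22.45 tcp [ 466.6 -162.6  236.9] grasp [ 471.2 -163.1   81.9] F [ 8.7 -1.7 -8.8] M [-0.16 -0.14 -0.02] w 0.132
yaw 75.52056570300863
turn [0.16 1.72 0.08]
[249.02604076 140.5       ] [237.24749164 105.        ] to go 5.855144274824966
```

Request:
play_rows(
  increments=[
    {"offset":[-2.2,0.57,0],"turn":[0,0.1,0],"jaw":1},
    {"offset":[-2.2,0.57,0],"turn":[0,0.1,0],"jaw":1},
    {"offset":[-2.2,0.57,0],"turn":[0,0.1,0],"jaw":1},
    {"offset":[-0.2,0.05,0],"turn":[0,0.06,0],"jaw":1},
    {"offset":[-0.2,0.05,0],"turn":[0,0.06,0],"jaw":1},
    {"offset":[-0.2,0.05,0],"turn":[0,0.06,0],"jaw":1},
    {"offset":[-0.2,0.05,0],"turn":[0,0.06,0],"jaw":1},
    {"offset":[-0.2,0.05,0],"turn":[0,0.06,0],"jaw":1},
    {"offset":[-0.2,0.05,0],"turn":[0,0.06,0],"jaw":1},
    {"offset":[-0.2,0.05,0],"turn":[0,0.06,0],"jaw":1},
  ],
)

```text
t: 23.5
eef_pos: [0.4604, -0.1609, 0.2369]
orientation: [0.79, 0.612, 0.01, 0.01]
force: [8.6, -1.8, -10.3]
grip_width: 0.127
```

```bash
python3 fin.py w9
```

```text
t 23.5 tcp [ 460.4 -160.9  236.9] grasp [ 464.7 -161.4   82. ] F [  8.6  -1.8 -10.3] M [-0.18 -0.46 -0.05] w 0.127
yaw 75.5343149388063
turn [0.17 1.59 0.07]
[249.32490434 140.5       ] [250.93495935 105.        ] to go -0.8450325206473508
```

Request:
play_rows(
  increments=[
    {"offset":[0,0,0],"turn":[0,0,0],"jaw":1},
    {"offset":[0,0,0],"turn":[0,0,0],"jaw":1},
    {"offset":[0,0,0],"turn":[0,0.06,0],"jaw":1},
    {"offset":[-0.2,0.05,0],"turn":[0,0.06,0],"jaw":1},
    {"offset":[-0.2,0.05,0],"turn":[0,0.06,0],"jaw":1},
    {"offset":[-0.2,0.05,0],"turn":[0,0.06,0],"jaw":1},
    {"offset":[-0.2,0.05,0],"turn":[0,0.06,0],"jaw":1},
    {"offset":[-0.2,0.05,0],"turn":[0,0.06,0],"jaw":1},
    {"offset":[-0.2,0.05,0],"turn":[0,0.06,0],"jaw":1},
    {"offset":[-0.2,0.05,0],"turn":[0,0.06,0],"jaw":1},
  ],
)

```text
t: 24.55
eef_pos: [0.461, -0.1611, 0.2369]
orientation: [0.79, 0.612, 0.01, 0.01]
force: [8.7, -2.3, -9.6]
grip_width: 0.131
```

```bash
python3 fin.py w10; python3 fin.py w11;python3 fin.py w12
```

```text
t 24.55 tcp [ 461.  -161.1  236.9] grasp [ 465.5 -161.6   82. ] F [ 8.7 -2.3 -9.6] M [-0.23 -0.41 -0.05] w 0.131
yaw 75.55011223778627
turn [0.19 1.66 0.05]
[249.17130435 140.5       ] [249.21440262 105.        ] to go -0.04906010769769864
t 24.6 tcp [ 461.  -161.   236.9] grasp [ 465.5 -161.5   81.9] F [ 9.1 -0.6 -9.7] M [-0.2  -0.43 -0.07] w 0.126
yaw 75.55295040469983
turn [0.19 1.66 0.05]
[249.16938069 140.5       ] [249.20458265 105.        ] to go -0.045015733935940716
t 24.65 tcp [ 461.  -161.   236.9] grasp [ 465.5 -161.6   82. ] F [ 8.1 -1.9 -9.4] M [-0.23 -0.45 -0.05] w 0.127
yaw 75.55537052491873
turn [0.19 1.66 0.05]
[249.1697487 140.5      ] [249.19886364 105.        ] to go -0.040237321635174794
```

View pics/w12raw.png

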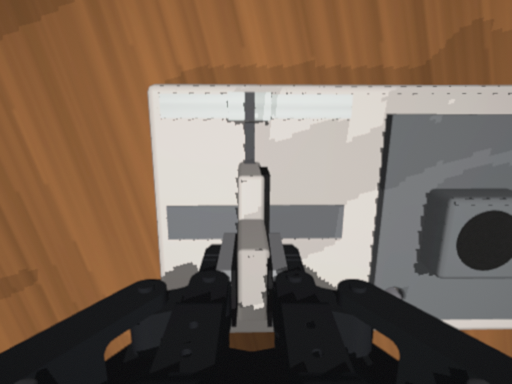

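Pointer (col 249, rows 125–160) and ridge (col 249, rows 93–118) are in line. The plate is still on its pin at (394, 294), so I'm handing in.

```bash
python3 -c "
from h import *
manip.sign_off()"
```

```text
the job is handed in; nothing more can be done
```

I seated the charging plate and released it. Then I pulled the jaw out by its tab and handed the job in with the gripper still holding it at the marker clip, at about 25 s.

- **Plate:** Its underside came down to within about 0.1 mm of the base-top height going by the arm's position, with contact forces of about 1 N. A picture after release shows both pins in their holes. I did not check flushness from the side.
- **Jaw:** The last three pictures put the pointer 0.04–0.05 mm from the ridge, measured in the image, and it held steady over 0.1 s. The grip is about 60 N, and the wrist force about 9 N sideways and 9–10 N vertical.
- **What disagreed:** My first plate position was about 1 mm off at the pin, judging by the close-up of one hole and its pin, so I corrected it before lowering. The other hole was hidden by a finger. While I was pulling the jaw, it crept back about 3 mm/s when I commanded no motion, and the tool leaned about 1.7°. I offset the creep with a small bias in the last moves. I only watched it hold still for that 0.1 s, so the full second after hand-in is not confirmed.
- **Bystanders:** The arm never went near the power bank or key tray, but I took no final picture of them.

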